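# Secure a wax model in its carrier

### The job

Get the green wax model ready to go to the caster: lay it flat, right way up, in the recess of the wooden carrier and let go, then swing the retaining arm over it by its red knob until it rests fully home in the brass catch. The wax is fragile, so handle it gently: never grip it, or press it down, with more than 40 N, and do not drop it. Leave the blue model and the other things on the bench where they are.

Things in the scene. Friction and masses are not known exactly. Their poses are not given: they have to be found in the camera images.
- green_wax: GREEN wax model of a cutlery handle, lying flat: a bar 118 mm long (own x), 30 mm high; its middle 70 mm is 34 mm wide (own y), its two ends are 26 mm wide and 26 mm high. Origin: centre of its underside, z up. 0.08 to 0.15 kg. Fragile: grip force above 40 N (on each finger), or pressing or dropping it hard, spoils it; 20 to 30 N of grip is ample
- carrier: fixed wooden carrier board, 185 mm along own x (-102 to +83 mm) by 160 mm (own y) by 12 mm thick, z up. Origin: underside, below the recess's centre. On it: the recess, a hinge post at x = -85 mm and a brass catch at x = +52 mm
- recess (a point): centre of the recess on its cork floor, 17 mm above the table; axes as the carrier's (y = long direction, z up). Fenced by dark rails 8 mm higher than the cork; clear inside 138 mm long (y) and 44 mm wide (x). The long rails are missing over the middle 70 mm, to leave room for fingers
- retaining_arm (a joint): angle of the aluminium retaining arm, which swings level about an upright hinge, 54 to 62 mm above the table. 0 = closed: along the carrier's +x over the recess, in the catch; grows as it opens anticlockwise seen from above (to carrier's +y), at most 2.0. Friction holds it where left; about 1 N at the knob moves it
- catch (a point): brass catch, 68 mm high, 14 x 34 mm; this point is its slot where the closed arm rests, 58 mm above the table; the slot is open towards the carrier's +y
- latch_hinge (a point): point on the arm's upright hinge axis, 54 mm above the table, at x = -85 mm in the carrier's frame
- red_knob (a point): point on the axis of the red upright round knob (20 mm diameter, from 62 to 104 mm above the table) at the arm's free end, 155 mm from the hinge axis; the point is 84 mm above the table
- blue_wax: a second wax model, same shape and size as the green one but BLUE: not wanted, leave it. Origin: centre of its underside
- file: flat hand file 155 mm long, wooden handle, lying beyond the carrier
- hammer: hammer 220 mm long, lying at the right
- wax_spatula: small spatula 150 mm long, lying ahead of the robot between wax models and carrier
- brush: brush 170 mm long, lying at the far side
- bench_block: steel block 65 x 65 x 22 mm at the left, near the robot. Origin: centre of its underside
- jar: glass jar, 60 mm wide, 70 mm high, at the left. Origin: centre of its underside
- tin: brass-coloured tin, 72 mm wide, 50 mm high, at the left. Origin: centre of its underside
Not all that is in view belongs to the job. Of the things shaped like the carrier, the wooden one is meant.

How it is judged:
By the outcome, as a careful person would: the job done as asked, in the order asked, and still so for the second after the job is handed in, with the robot touching nothing.
It also fails if it takes over 61 s, if anything falls off the work surface, if the arm or the gripper's body presses on something with over 40 N, if the wrist force passes 120 N, or if a joint passes its speed limit or range.

### The arm

A 7-joint arm with a two-finger parallel gripper is mounted at the origin on the work surface. World frame = base frame: x ahead of the robot, y to its left, z up, the work surface at z = 0. Lengths are in m, angles in rad, forces in N, time in s.
With the tool pointing down it reaches from about 0.425 to 0.825 m from the base axis. Payload 3.6 kg.
Tool frame: the origin (TCP) lies at the very end of the fingers, on their centre line; the grasp point (between the pads) lies 19 mm behind it; z points along the fingers, y is the line along which they close (so a half turn about z gives the same grasp; the last joint's range is limited). The gripper opens to 93 mm and grips with 3 to 60 N. Pads are 15 mm wide; open, the fingers measure 128 mm over their backs; the gripper's body (75 mm by 188 mm) begins 65 mm behind the grasp point.
Start: joints at [-1.183, 0.615, -0.013, 1.423, 0.008, 1.103, -0.04], TCP at [0.261, 0.595, 0.219] pointing down, gripper open.
Joint ranges: [-3.12, 3.12], [-0.3, 2.06], [-1.34, 1.32], [0.26, 2.42], [-1.36, 4.5], [0.01, 1.98], [-2.84, 2.84]. Speed limits (rad/s): [2.79, 2.79, 3.14, 3.14, 3.14, 3.14, 3.14].

### API

Orientations are given as a rotation vector (axis times angle).
In Python, from station import get_state, read_camera, camera_info, finish_job gives the robot as it stands. The module is installed in compiled form; this text tells all that it offers.
- The arm moves only by the shell command python3 -m jog 'ROWS' [FORCE]. ROWS is JSON, a list that holds one entry, the list of rows, each a list of 7 numbers: the finger opening in cm, from 0 to 9.3, then the shift along the tool's x, y, z in cm, then the turn, a rotation vector about the tool's x, y, z in degrees. A call has 1 to 8 rows; each row is the pose to reach, as a shift and turn from the pose commanded when the call began, along the tool's axes at that moment; what a row does not reach only later rows make up. A row lasts 1/8 s, in which the tool goes at most 62.5 mm and 10.7 degrees, less where a joint would pass 70% of its speed; a pose out of reach is approached as far as the arm can. A call with a gripper value outside its range is refused whole. The fingers move at their own pace and stop on an object; FORCE is the grip in N (left out, the last holds). Time passes only in rows, so rows that repeat a pose let the fingers close. It gives the time, the measured TCP pose, the force, the opening and the grip force at its end, in the units of the state.
- get_state(): the state, without advancing time (a new reading comes with each control period).
- read_camera(name): name is "side" or "top"; returns (picture, depth): 480x640x3 uint8, red, green, blue; 480x640 float32, m along the optical axis (not along the pixel's ray), 0 where there is no reading.
- camera_info(name): a dict with "K" (3x3 intrinsics, pixels), "T" (4x4, takes a point from camera to world coordinates). Camera axes: x right, y down, z forward; pixel columns grow to the right and rows downward; lengths in m; the calibration is good to about 2 mm. A picture is of the moment at which its call begins. camera_info takes no time and is no camera call.
- finish_job(): hands the job in; it is judged then, once.
The state is a dict: "time_s": time; "qpos": joint angles; "joint_vel": joint speeds; "tau": joint torques, N m; "eef_pos": TCP position; "orientation": TCP orientation; "force": force on the tool from outside, world axes, zero at the start; "wrist_torque": the same for the moment, N m; "grip_width": finger opening in m; "finger_force": force on a finger pad.
Only numpy, scipy, OpenCV 4.12 (cv2) and the standard library are available. Lean on these libraries where they do the work, as an engineer would, in place of code of your own. Each camera call takes 0.05 s, during which the arm holds its last target. There are 200 camera calls.

## Working session

There is one attempt and no reset: what is moved stays moved. The work goes in short steps, Python scripts to look and compute and a shell command to move; the robot and the scene stay as the last step left them, time stands still between calls to the robot, and variables do not carry over. Pictures are saved under pics/ and viewed, at most 10 in all, crops included, and the job is handed in when it is done.

```bash
mkdir -p pics; cat > h.py <<'E'
import numpy as np, cv2
from station import *
def snap(n,f):
    p,d=read_camera(n); np.savez('%s.npz'%f,p=p,d=d); cv2.imwrite('pics/%s.png'%f,p[:,:,::-1]); return p,d
def cloud(n,d):
    c=camera_info(n);K=np.array(c['K']);T=np.array(c['T'])
    v,u=np.mgrid[:d.shape[0],:d.shape[1]]
    P=np.stack([(u-K[0,2])/K[0,0]*d,(v-K[1,2])/K[1,1]*d,d],-1)
    return P@T[:3,:3].T+T[:3,3]
E
python3 - <<'E'
from h import *
for n in('top','side'):
    snap(n,n+'0');c=camera_info(n);print(np.round(c['K'],1),np.round(c['T'],3))
s=get_state();print(s['eef_pos'],s['orientation'],s['time_s'],s['grip_width'])
E
```

```text
[[592.    0.  316.9]
 [  0.  592.  243.4]
 [  0.    0.    1. ]] [[ 1.700e-02 -9.820e-01  1.870e-01  2.030e-01]
 [-1.000e+00 -1.600e-02  7.000e-03  1.000e-03]
 [-4.000e-03 -1.880e-01 -9.820e-01  1.618e+00]
 [ 0.000e+00  0.000e+00  0.000e+00  1.000e+00]]
[[583.8   0.  317.7]
 [  0.  583.8 245.2]
 [  0.    0.    1. ]] [[-0.998 -0.033  0.046  0.416]
 [-0.056  0.716 -0.696  1.153]
 [-0.01  -0.697 -0.717  1.213]
 [ 0.     0.     0.     1.   ]]
[0.26105243 0.59451864 0.21764302] [-0.64511624 -3.07417891  0.00345505] 0.1 0.09310739559269922
```

View pics/top0.png

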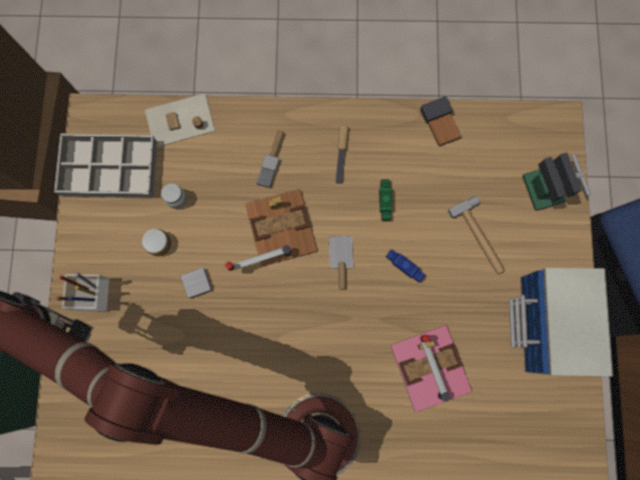

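View pics/side0.png

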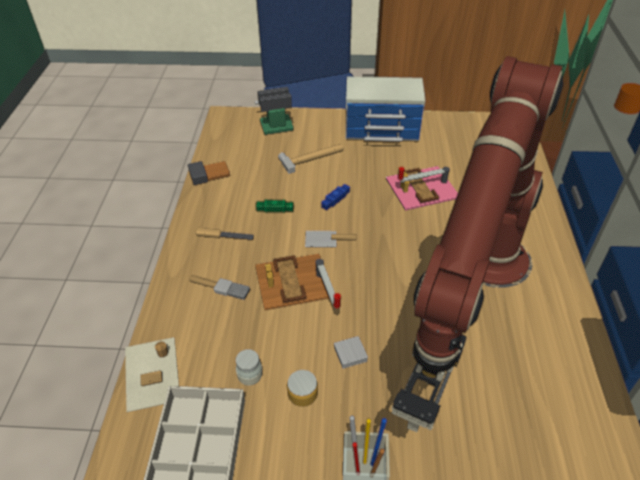

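The top view shows the green wax at about (386,200), the wooden carrier at (281,225) with its hinge at (287,251), the knob of the open arm at (230,266), and the catch at (277,201). The pink carrier at (430,368) is a decoy. Next I measure poses from both views.

```bash
cat > m.py <<'E'
from h import *
import sys
def masks(p):
    h=cv2.cvtColor(p,cv2.COLOR_RGB2HSV).astype(int);H,S,V=h[...,0],h[...,1],h[...,2]
    return dict(green=(H>60)&(H<90)&(S>130)&(V>30), red=((H<5)|(H>174))&(S>190)&(V>110))
def run(tag):
  for n in('top','side'):
    z=np.load(n+tag+'.npz');p,d=z['p'],z['d'];P=cloud(n,d)
    reg=(P[...,0]>.3)&(P[...,0]<.9)&(P[...,1]>-.3)&(P[...,1]<.35)&(P[...,2]<.3)&(d>0)
    for k,m in masks(p).items():
        nn,l,st,_=cv2.connectedComponentsWithStats((m&reg).astype(np.uint8))
        for i in range(1,nn):
            if st[i,4]<12: continue
            Q=P[l==i]; T=Q[Q[:,2]>np.percentile(Q[:,2],90)-.012]
            (cx,cy),wh,a=cv2.minAreaRect((T[:,:2]*1000).astype(np.float32))
            w,v=np.linalg.eigh(np.cov(T[:,:2].T));e=v[:,1]
            print(n,k,st[i],'mean',np.round(T.mean(0),4),'z5,95',np.round(np.percentile(Q[:,2],[5,50,95]),4),'rect',np.round([cx,cy,*wh,a],1),'axis',round(np.degrees(np.arctan2(e[1],e[0])),1))
            if k=='green':
                r=(Q[:,:2]-[cx/1000,cy/1000])@e
                print([ (int(b*1000),round(np.percentile(Q[(r>=b)&(r<b+.012),2],80),4)) for b in np.arange(-.06,.06,.012) if ((r>=b)&(r<b+.012)).sum()>3])
if __name__=='__main__': run(sys.argv[1])
E
python3 m.py 0
python3 - <<'E'
from h import *
import cv2
a=[]
for n,r in(('top',(170,290,210,330)),('side',(230,320,240,360)),('top',(165,235,340,460)),('side',(185,225,240,310))):
    p=np.load(n+'0.npz')['p'];c=p[r[0]:r[1],r[2]:r[3],::-1];c=cv2.resize(c,None,fx=395/c.shape[1],fy=395/c.shape[1],interpolation=cv2.INTER_CUBIC)[:299]
    b=np.zeros((299,395,3),np.uint8);b[:c.shape[0],:c.shape[1]]=c[:, :395];a.append(b)
cv2.imwrite('pics/c0.png',np.vstack([np.hstack(a[:2]),np.hstack(a[2:])]))
# heights maps of carrier top view
z=np.load('top0.npz');P=cloud('top',z['d'])
for v in range(188,264,4): print(v,*(int(P[v,u,2]*1000) for u in range(222,320,5)))
E
```

```text
top green [381 181  10  39 327] mean [ 0.6334 -0.175   0.0286] z5,95 [0.0208 0.0281 0.0351] rect [ 632.5 -175.3   26.4  110.5   89.3] axis -178.7
[(-60, np.float64(0.0292)), (-48, np.float64(0.031)), (-36, np.float64(0.0323)), (-24, np.float64(0.0324)), (-12, np.float64(0.0305)), (0, np.float64(0.034)), (11, np.float64(0.0316)), (23, np.float64(0.0322)), (35, np.float64(0.0281)), (47, np.float64(0.0274))]
side green [257 200  36  11 326] mean [ 0.6329 -0.1657  0.0259] z5,95 [0.0098 0.0245 0.0315] rect [ 633.8 -167.2   34.8  108.8   85.8] axis 179.6
[(-60, np.float64(0.0237)), (-48, np.float64(0.0261)), (-36, np.float64(0.0298)), (-24, np.float64(0.0287)), (-12, np.float64(0.0301)), (0, np.float64(0.0298)), (11, np.float64(0.0296)), (23, np.float64(0.0284)), (35, np.float64(0.0247)), (47, np.float64(0.026))]
side red [335 294   5  14  64] mean [0.4302 0.2478 0.0994] z5,95 [0.0702 0.0941 0.1036] rect [430.3 246.8   9.9  21.    2.2] axis 91.0
188 1 2 -2 2 -4 -8 -6 -3 0 -5 -1 1 -2 -1 -3 -1 -1 1 1 -1
192 -2 1 2 0 -2 -1 -2 0 -1 -2 0 0 -5 8 7 5 0 2 0 -1
196 3 1 0 3 2 1 0 -1 5 1 10 8 11 6 9 
[... 219 characters left out ...]
3 13 15 17 22 0 0 2
216 6 0 -4 0 3 2 9 8 20 7 5 17 14 10 17 15 12 0 -2 -6
220 2 -5 -10 1 -5 -4 25 24 16 10 12 19 13 14 12 18 16 19 0 2
224 -2 -1 -2 3 -5 -2 26 17 13 8 9 12 16 14 14 15 9 16 1 -2
228 -1 1 0 4 0 -2 23 20 19 14 19 10 22 15 21 20 9 10 -4 -1
232 -2 2 -2 0 -1 0 13 19 25 13 15 7 9 6 14 6 10 3 1 -2
236 0 -2 0 -4 -6 2 7 15 21 28 15 12 11 11 11 11 12 11 6 0
240 3 -3 -1 -9 0 6 -5 14 12 15 11 13 6 8 10 12 16 8 7 1
244 3 -2 -1 0 -1 -4 -5 6 7 11 9 9 17 6 6 11 5 10 17 -3
248 1 -4 -4 3 3 6 -3 19 16 11 16 4 65 65 13 16 1617 13 16 -2
252 5 6 -4 0 -3 2 -1 8 3 10 57 56 57 60 8 11 13 11 6 0
256 -3 2 0 2 0 -4 0 56 65 64 52 10 18 11 14 7 -4 -1 1 0
260 5 0 3 0 0 60 62 65 61 13 9 14 8 1 1 1 2 3 -7 -2
```

View pics/c0.png

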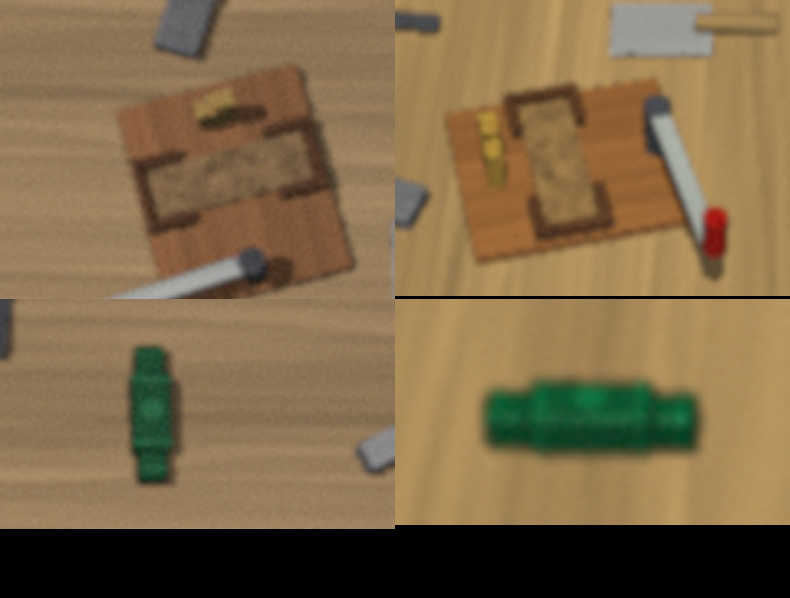

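Measured depth is noisy, so I fit poses to pixels in both views instead. The wax shows its boss on top, so it is right way up.

```bash
cat > fit.py <<'E'
from h import *
from m import masks
from scipy.optimize import least_squares, minimize
from scipy.spatial import ConvexHull
CI={n:camera_info(n) for n in('top','side')}
def proj(n,X):
    K=np.array(CI[n]['K']);T=np.linalg.inv(CI[n]['T']);c=np.atleast_2d(X)@T[:3,:3].T+T[:3,3];q=c@K.T;return q[:,:2]/q[:,2:]
def pose(q,X):
    c,s=np.cos(q[2]),np.sin(q[2]);X=np.array(X,float);return np.c_[q[0]+c*X[:,0]-s*X[:,1],q[1]+s*X[:,0]+c*X[:,1],X[:,2]+(q[3] if len(q)>3 else 0)]
def box(hx,hy,h): return [[i*hx,j*hy,k] for i in(-1,1) for j in(-1,1) for k in(0,h)]
WAX=[box(.059,.013,.026),box(.035,.017,.030)]
def waxfit(tag,views=('top','side'),q0=(.633,-.172,0,0)):
    S=8;ms={}
    for n in views:
        m=masks(np.load(n+tag+'.npz')['p'])['green'].astype(np.uint8)
        c=proj(n,[[q0[0],q0[1],.015+q0[3]]])[0].astype(int);o=c-36
        ms[n]=(cv2.resize(m[o[1]:o[1]+72,o[0]:o[0]+72].astype(np.float32),None,fx=S,fy=S,interpolation=cv2.INTER_LINEAR)>.5,o)
    def cost(q):
        t=0
        for n,(m,o) in ms.items():
            r=np.zeros(m.shape,np.uint8)
            for b in WAX:
                a=((proj(n,pose(q,b))-o+.5)*S-.5).astype(np.float32);cv2.fillConvexPoly(r,np.round(cv2.convexHull(a)).astype(int),1)
            t+=1-(m&(r>0)).sum()/(m|(r>0)).sum()
        return t
    q0=np.array(q0);r=minimize(cost,q0,method='Nelder-Mead',options=dict(initial_simplex=np.vstack([q0]+[q0+d for d in np.diag([.006,.006,.1,.005])])))
    return r.x,r.fun
if __name__=='__main__':
    for v in(('top','side'),('top',),('side',)): print(v,*waxfit('0',v))
    ct=lambda x,y:(210+x/3.29,170+y/3.29); cs=lambda x,y:(240+(x-395)/3.29,230+y/3.29)
    obs=[('top',ct(117,112),(.083,.08,.012)),('top',ct(297,65),(.083,-.08,.012)),('top',ct(355,268),(-.102,-.08,.012)),
     ('side',cs(477,262),(.083,.08,.012)),('side',cs(445,115),(.083,-.08,.012)),('side',cs(658,80),(-.102,-.08,.012))]
    f=lambda q:np.concatenate([proj(n,pose(q,[X]))[0]-u for n,u,X in obs])
    r=least_squares(f,[.6,.1,.2]);print('carrier',r.x,np.degrees(r.x[2]),np.round(f(r.x),1))
    q=r.x
    for nm,X in(('hinge',(-.085,0,.062)),('catch',(.052,0,.068)),('recess',(0,0,.017)),('knobclosed',(.07,0,.084))): print(nm,np.round(pose(q,[X])[0],4),[(n,np.round(proj(n,pose(q,[X]))[0],1)) for n in CI])
    # knob
    z=np.load('side0.npz')['p'];m=masks(z)['red'];m[:285]=0;m[310:]=0;m[:,:325]=0;m[:,345:]=0;v,u=np.nonzero(m);cs_=np.array([u.mean(),v.mean()])
    z=np.load('top0.npz')['p'];h=z.astype(int);m=(h[...,0]>90)&(h[...,1]<60)&(h[...,2]<60);m[:255]=0;m[275:]=0;m[:,:218]=0;m[:,245:]=0;v,u=np.nonzero(m);ct_=np.array([u.mean(),v.mean()]);print(cs_,ct_,len(u),(u.min(),u.max(),v.min(),v.max()))
    g=lambda a:np.r_[proj('side',[[a[0],a[1],.083]])[0]-cs_,proj('top',[[a[0],a[1],.086]])[0]-ct_]
    r=least_squares(g,[.43,.24]);print('knob',r.x,g(r.x));hg=pose(q,[(-.085,0,0)])[0][:2];d=r.x-hg;print('len',np.hypot(*d),'angle',np.arctan2(d[1],d[0])-q[2])
E
python3 fit.py
```

```text
('top', 'side') [ 0.63564965 -0.177126   -0.00208829 -0.00358064] 0.762093689117289
('top',) [ 0.73842594 -0.21734246  0.00635177 -0.36586839] 0.18856381871904782
('side',) [ 0.63491136 -0.1831034   0.16691297 -0.00874994] 0.3772598236963992
carrier [0.56095134 0.11912186 0.28545753] 16.35551183445414 [-1.8  0.1 -1.3 -0.3 -1.5  0.5 -0.1 -2.1  0.1 -1.5 -0.1 -2.3]
hinge [0.4794 0.0952 0.062 ] [('top', array([285.8, 250.5])), ('side', array([320.4, 261.3]))]
catch [0.6108 0.1338 0.068 ] [('top', array([272.7, 202. ])), ('side', array([269.8, 268.8]))]
recess [0.561  0.1191 0.017 ] [('top', array([278.8, 224.2])), ('side', array([290., 278.]))]
knobclosed [0.6281 0.1388 0.084 ] [('top', array([270.5, 194.2])), ('side', array([262.6, 265.9]))]
[336.953125 300.3125  ] [229.10344828 265.34482759] 29 (np.int64(226), np.int64(232), np.int64(263), np.int64(268))
knob [0.43172228 0.24197276] [-0.53285562 -0.46177479 -0.3721848   0.57152879]
len 0.15433281741857097 angle 1.5993434052814075
```

```bash
python3 - <<'E'
from h import *
for n,c in(('top',(386,200)),('side',(275,206))):
    p=np.load(n+'0.npz')['p'].astype(int);print(n);u,v=c
    for y in range(v-9,v+10,2): print(' '.join('%d'%(p[y,x,1]-p[y,x,0]) for x in range(u-24,u+25,2)))
for n,c in(('top',(281,225)),('side',(290,278))):
    p=np.load(n+'0.npz')['p'];u,v=c;l=cv2.cvtColor(p,cv2.COLOR_RGB2LAB).astype(int);print(n)
    for dy in (12,-25): print(dy,[tuple(l[v+dy,x]) for x in range(u-44,u+44,3)])
E
```

```text
top
-24 -25 -27 -24 -25 -26 -24 -25 -17 25 43 43 42 42 34 -6 -17 -24 -24 -26 -26 -24 -25 -26 -25
-26 -23 -25 -26 -25 -22 -23 -26 -14 25 48 44 46 43 37 -6 -17 -26 -27 -25 -24 -25 -23 -24 -25
-25 -23 -26 -24 -23 -25 -26 -27 -20 18 43 48 51 43 42 -4 -17 -23 -25 -26 -24 -24 -25 -24 -24
-26 -25 -23 -26 -25 -26 -26 -26 -22 17 48 56 61 57 41 -2 -17 -25 -23 -24 -28 -22 -26 -25 -26
-24 -24 -26 -26 -26 -24 -26 -25 -19 18 49 53 58 55 41 -2 -16 -23 -24 -25 -24 -25 -25 -25 -24
-25 -24 -25 -26 -25 -26 -25 -24 -19 19 45 46 51 49 44 1 -16 -25 -22 -23 -24 -23 -25 -25 -24
-25 -22 -27 -26 -25 -23 -24 -26 -21 13 45 41 43 45 41 -1 -16 -25 -25 -24 -24 -22 -25 -26 -26
-26 -26 -25 -24 -24 -25 -27 -24 -24 13 42 40 42 42 37 -4 -17 -22 -24 -24 -26 -24 -25 -25 -27
-25 -23 -25 -26 -24 -26 -25 -24 -25 18 54 46 47 47 46 7 -16 -25 -25 -25 -24 -27 -24 -25 -26
-26 -25 -27 -25 -26 -26 -25 -25 -26 13 48 46 48 44 42 7 -17 -25 -26 -27 -28 -27 -28 -25 -28
side
-31 -32 -32 -33 -33 -32 -31 -29 -29 -31 -29 -31 -28 -29 -30 -33 -30 -33 -32 -32 -33 -32 -32 -33 -31
-32 -34 -33 -31 -31 -32 -23 8 6 -2 -3 -6 -5 -9 -11 -13 4 -20 -34
[... 5662 characters left out ...]
int64(149), np.int64(133), np.int64(158)), (np.int64(159), np.int64(134), np.int64(159)), (np.int64(161), np.int64(134), np.int64(160)), (np.int64(163), np.int64(134), np.int64(161)), (np.int64(160), np.int64(133), np.int64(161)), (np.int64(152), np.int64(134), np.int64(159)), (np.int64(150), np.int64(134), np.int64(158)), (np.int64(146), np.int64(133), np.int64(158)), (np.int64(148), np.int64(136), np.int64(160)), (np.int64(137), np.int64(136), np.int64(159)), (np.int64(155), np.int64(134), np.int64(160)), (np.int64(151), np.int64(133), np.int64(159)), (np.int64(155), np.int64(134), np.int64(159)), (np.int64(158), np.int64(134), np.int64(160)), (np.int64(160), np.int64(134), np.int64(160))]
```

```bash
sed -i "s/green=.*V>30)/green=(p[...,1].astype(int)-p[...,0]>-1)\&(H>50)\&(H<100)/" m.py
cat > fit2.py <<'E'
from fit import *
for v in(('top','side'),('top',),('side',)): print(v,*waxfit('0',v))
S=6;B=[[x,y,z] for x in(-.102,.083) for y in(-.08,.08) for z in(0,.012)]
def R(hx,y0,y1):return 0
RA=[[[sx*a,sy*b,z] for a in(.022,.030) for b in(.035,.077) for z in(.012,.025)] for sx in(1,-1) for sy in(1,-1)]
HN=np.array([.4794,.0952,.058]);KN=np.array([.4317,.242,.06])
ms={}
for n in CI:
    p=np.load(n+'0.npz')['p'];l=cv2.cvtColor(cv2.resize(p,None,fx=S,fy=S,interpolation=cv2.INTER_LINEAR),cv2.COLOR_RGB2LAB)
    o=proj(n,[[.561,.119,.012]])[0].astype(int)-55;l=l[o[1]*S:(o[1]+110)*S,o[0]*S:(o[0]+110)*S]
    l=cv2.GaussianBlur(l,(0,0),2);m=(l[...,1]>137).astype(np.uint8)
    c,_=cv2.findContours(m,cv2.RETR_EXTERNAL,cv2.CHAIN_APPROX_NONE);c=max(c,key=cv2.contourArea)
    m[:]=0;cv2.fillPoly(m,[c],1)
    ig=np.zeros_like(m);a,b=((proj(n,[HN,KN])-o+.5)*S).round().astype(int);cv2.line(ig,tuple(a.tolist()),tuple(b.tolist()),1,20*S)
    ms[n]=(m>0,ig>0,o)
    cv2.imwrite('pics/m_%s.png'%n,m*150+ig*60)
def cost(q,vs=('top','side')):
    t=0
    for n in vs:
        m,ig,o=ms[n];r=np.zeros(m.shape,np.uint8)
        for b in [B]+RA:
            cv2.fillConvexPoly(r,cv2.convexHull(((proj(n,pose(q,b))-o+.5)*S-.5).astype(np.float32)).round().astype(int),1)
        t+=((m^(r>0))&~ig).sum()/((m|(r>0))&~ig).sum()
    return t
q0=np.array([.561,.119,.28])
for vs in(('top','side'),('top',),('side',)):
    r=minimize(cost,q0,args=(vs,),method='Nelder-Mead',options=dict(initial_simplex=np.vstack([q0]+[q0+d for d in np.diag([.006,.006,-.06])])));print(vs,r.x,r.fun)
E
python3 fit2.py
```

```text
('top', 'side') [ 0.63703372 -0.17563528  0.02513021  0.00239447] 0.5095825656950936
('top',) [ 0.63423325 -0.17620278 -0.00100596  0.00344715] 0.2132424537487828
('side',) [ 0.63871606 -0.17646366  0.12417107 -0.00249164] 0.2874408210074396
('top', 'side') [0.5629722  0.11754896 0.28003617] 0.9975295029148972
('top',) [0.55456783 0.11305627 0.24013155] 0.7191156290625451
('side',) [0.56347178 0.11691159 0.28014248] 0.2746609435140963
```

```bash
cat >> fit2.py <<'E'
a=[]
for n,q,bs in(('top',(.6342,-.1762,0),WAX),('side',(.6342,-.1762,0),WAX),('top',(.561,.119,.2855),[B]+RA),('side',(.561,.119,.2855),[B]+RA)):
    p=np.load(n+'0.npz')['p'][...,::-1];o=proj(n,[[q[0],q[1],.012]])[0].astype(int)-[46,34];k=8 if bs is WAX else 4
    if k==8:o=o+[22,17]
    im=cv2.resize(p[o[1]:o[1]+(37 if k==8 else 74),o[0]:o[0]+(49 if k==8 else 98)],None,fx=k,fy=k,interpolation=cv2.INTER_CUBIC).copy()
    for b in bs: cv2.polylines(im,[cv2.convexHull(((proj(n,pose(q,b))-o+.5)*k-.5).astype(np.float32)).round().astype(int)],True,(255,255,0),1)
    a.append(im)
cv2.imwrite('pics/o1.png',np.vstack([np.hstack(a[:2]),np.hstack(a[2:])]))
E
python3 fit2.py>/dev/null
```

```text
(no output)
```

View pics/o1.png

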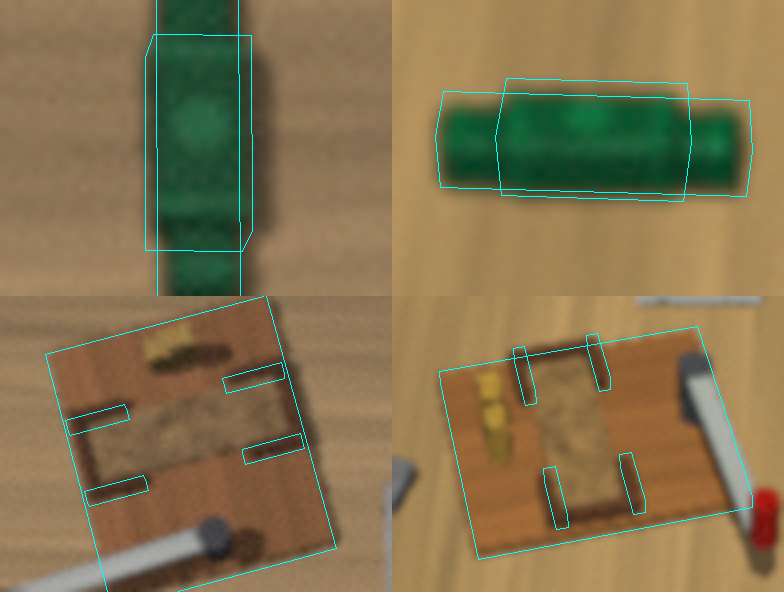

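The overlay shows the wax about 2 mm further towards -y than my fit, and the carrier overlay is slightly off. I refine the carrier with edge searches along the board outline.

```bash
cat > edge.py <<'E'
from fit import *
from scipy.ndimage import map_coordinates, gaussian_filter
# board outline samples: (edge pts, inward normal) with z per view
E={'top':[((.083,.06),(.083,-.06),.012,'x+'),((-.09,-.08),(.075,-.08),.0,'y-'),((-.03,.08),(.07,.08),.012,'y+'),((-.102,-.07),(-.102,0.0),.0,'x-')],
   'side':[((.083,.07),(.083,-.07),.012,'x+'),((-.09,-.08),(.075,-.08),.012,'y-'),((-.06,.08),(.07,.08),.0,'y+')]}
ch={n:gaussian_filter(cv2.cvtColor(np.load(n+'0.npz')['p'],cv2.COLOR_RGB2LAB)[...,1].astype(float),.7) for n in CI}
q=np.array([.561,.119,.2855])
for it in range(4):
    rows=[]
    for n in CI:
        for a,b,z,nm in E[n]:
            ds=[]
            for t in np.linspace(0,1,25):
                X=np.array([*(np.array(a)*(1-t)+np.array(b)*t),z]);nv=np.array([np.sign(X[0])*(nm[0]=='x'),np.sign(X[1])*(nm[0]=='y'),0])
                s=np.linspace(-.012,.012,49);uv=proj(n,pose(q,X+s[:,None]*nv))
                v=map_coordinates(ch[n],[uv[:,1],uv[:,0]],order=1);g=-np.gradient(v);k=np.argmax(g)
                if 2<k<46 and g[k]>.15: rows.append((n,X,nv,s[k]));ds.append(s[k])
            if it in(0,3): print(it,n,nm,len(ds),np.round(np.median(ds)*1000,1) if ds else None)
    # linear solve for local shift dx,dy,dyaw ; offset along normal
    N=np.array([[r[2][0],r[2][1],-r[2][0]*r[1][1]+r[2][1]*r[1][0]] for r in rows]);y=np.array([r[3] for r in rows])
    w=least_squares(lambda p:N@p-y,[0,0,0],loss='soft_l1',f_scale=.0015).x
    c,s_=np.cos(q[2]),np.sin(q[2]);q=q+[c*w[0]-s_*w[1],s_*w[0]+c*w[1],w[2]]
print(q,np.degrees(q[2]))
im=[]
for n in CI:
    p=np.load(n+'0.npz')['p'][...,::-1];o=proj(n,[[q[0],q[1],.012]])[0].astype(int)-[40,45];k=5
    a=cv2.resize(p[o[1]:o[1]+90,o[0]:o[0]+79],None,fx=k,fy=k,interpolation=cv2.INTER_CUBIC).copy()
    for z,x,y,c in((.017,.022,.069,(255,255,0)),(.025,.022,.069,(0,255,0))):
        b=pose(q,[(x,y,z),(-x,y,z),(-x,-y,z),(x,-y,z)]);cv2.polylines(a,[((proj(n,b)-o+.5)*k-.5).round().astype(int)],True,c,1)
    b=pose(q,[(.083,.08,.012),(-.102,.08,.012),(-.102,-.08,.012),(.083,-.08,.012)]);cv2.polylines(a,[((proj(n,b)-o+.5)*k-.5).round().astype(int)],True,(255,0,255),1)
    for X in((-.085,0,.066),(.052,0,.068)): cv2.circle(a,tuple(((proj(n,pose(q,[X]))[0]-o+.5)*k).round().astype(int).tolist()),3,(0,0,255),-1)
    im.append(a)
cv2.imwrite('pics/o2.png',np.hstack(im))
d=np.array([.43172,.24197])-pose(q,[(-.085,0,0)])[0][:2];print('arm',np.hypot(*d),np.arctan2(d[1],d[0])-q[2],'closed knob',pose(q,[(.07,0,0)]))
E
python3 edge.py
```

```text
0 top x+ 25 1.5
0 top y- 25 1.5
0 top y+ 25 -3.0
0 top x- 25 -5.5
0 side x+ 25 2.0
0 side y- 25 -1.5
0 side y+ 25 -3.5
3 top x+ 25 -1.0
3 top y- 25 -1.0
3 top y+ 25 -1.0
3 top x- 25 -3.0
3 side x+ 25 -1.0
3 side y- 25 -4.0
3 side y+ 25 -1.0
[0.56445042 0.11751555 0.28486664] 16.321656425377466
arm 0.15691485298953434 1.6180108283440873 closed knob [[0.63162936 0.13718761 0.        ]]
```

View pics/o2.png

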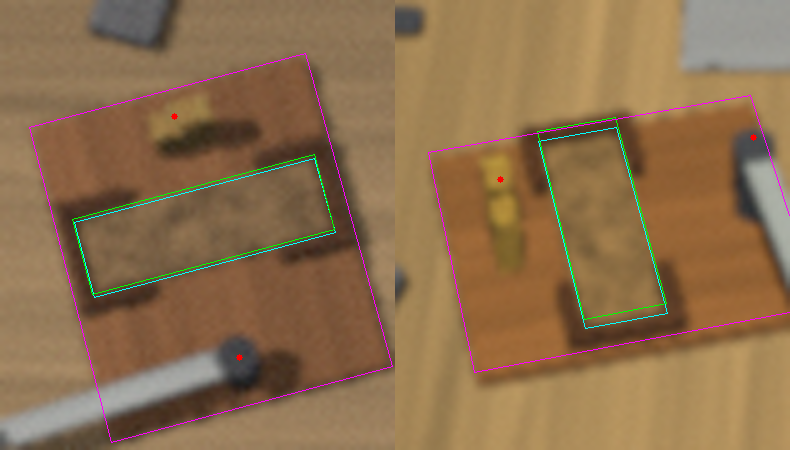

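```bash
cat > go.py <<'E'
import sys,numpy as np
from station import get_state
from scipy.spatial.transform import Rotation as R
s=get_state();p=np.array(s['eef_pos']);o=R.from_rotvec(s['orientation'])
print('t',round(s['time_s'],2),'p',np.round(p,4),'psi',round(np.arctan2(*o.as_matrix()[[1,0],1]),3),'F',np.round(s['force'],1),'w',round(s['grip_width'],4),'ff',np.round(s['finger_force'],1))
for a in sys.argv[1:]:
    x,y,z,psi=map(float,a.split(','))
    T=R.from_matrix(np.c_[[np.sin(psi)*-1*-1*1,-np.cos(psi),0],[np.cos(psi),np.sin(psi),0],[0,0,-1]])
    assert abs(np.linalg.det(T.as_matrix())-1)<1e-6
    print(np.round(o.inv().apply(np.array([x,y,z])-p)*100,2),np.round(np.degrees((o.inv()*T).as_rotvec()),1))
E
python3 go.py .634,-.178,.16,1.59
```

```text
t 0.1 p [0.2611 0.5945 0.2176] psi 1.157 F [ 0.1  0.9 -0.2] w 0.0931 ff 0.0Traceback (most recent call last):
  File "go.py", line 8, in <module>
    T=R.from_matrix(np.c_[[np.sin(psi)*-1*-1*1,-np.cos(psi),0],[np.cos(psi),np.sin(psi),0],[0,0,-1]])
  File "scipy/spatial/transform/_rotation.pyx", line 1143, in scipy.spatial.transform._rotation.Rotation.from_matrix
ValueError: Non-positive determinant (left-handed or null coordinate frame) in rotation matrix 0: [[ 0.99981562 -0.01920249  0.        ]
 [ 0.01920249  0.99981562  0.        ]
 [ 0.          0.         -1.        ]].
```

```bash
sed -i 's/np.sin(psi)\*-1\*-1\*1,-np.cos(psi),0/-np.sin(psi),np.cos(psi),0/' go.py; python3 go.py .634,-.178,.16,1.59
```

```text
t 0.1 p [0.2611 0.5945 0.2176] psi 1.157 F [ 0.1  0.9 -0.2] w 0.0931 ff 0.0
[-65.2  -55.73   5.89] [ -0.1  -0.  -24.8]
```

```bash
python3 -m jog '[[[9.3,-4,-3.4,0.4,0,0,-2],[9.3,-8.5,-7.3,0.8,0,0,-4],[9.3,-13,-11,1.2,0,0,-6],[9.3,-17.7,-15,1.6,0,0,-8],[9.3,-22.5,-19,2,0,0,-10],[9.3,-27,-23,2.4,0,0,-12],[9.3,-31.5,-27,2.8,0,0,-14],[9.3,-36,-30.8,3.3,0,0,-16]]]' 25; python3 go.py .634,-.178,.16,1.59
```

```text
time_s: 1.1
eef_pos: [0.4676, 0.1665, 0.1854]
orientation: [-0.209, -3.134, 0.0]
force: [0.2, -0.0, -0.6]
grip_width: 0.0931
finger_force: 0.0
t 1.1 p [0.4676 0.1665 0.1854] psi 1.437 F [ 0.2 -0.  -0.6] w 0.0931 ff 0.0
[-21.08 -31.93   2.54] [-0.  -0.  -8.7]
```

```bash
python3 -m jog '[[[9.3,-3,-4.6,0.4,0,0,-2],[9.3,-6.2,-9.4,0.8,0,0,-4],[9.3,-9.4,-14.2,1.2,0,0,-6],[9.3,-12.6,-19,1.6,0,0,-8],[9.3,-15.8,-24,2,0,0,-8.7],[9.3,-19,-28.8,2.5,0,0,-8.7],[9.3,-21.1,-31.9,4,0,0,-8.7],[9.3,-21.1,-31.9,7,0,0,-8.7]]]'; python3 - <<'E'
from h import *
a=snap('top','top1')[0];b=snap('side','side1')[0]
f=lambda p,u,v:cv2.resize(p[v-30:v+30,u-30:u+30,::-1],(395,395),interpolation=cv2.INTER_CUBIC)
cv2.imwrite('pics/v1.png',np.hstack([f(a,386,200),f(b,275,200)]))
E
python3 go.py .634,-.178,.005,1.59
```

```text
time_s: 2.1
eef_pos: [0.6344, -0.1817, 0.1153]
orientation: [-0.017, 3.139, -0.006]
force: [0.1, 0.4, -0.5]
grip_width: 0.0927
finger_force: 0.0
t 2.2 p [ 0.6303 -0.1762  0.1114] psi 1.587 F [-0.6  0.9 -0.4] w 0.0932 ff 0.0
[-0.46 -0.21 10.64] [ 0.1 -0.5 -0.2]
```

View pics/v1.png

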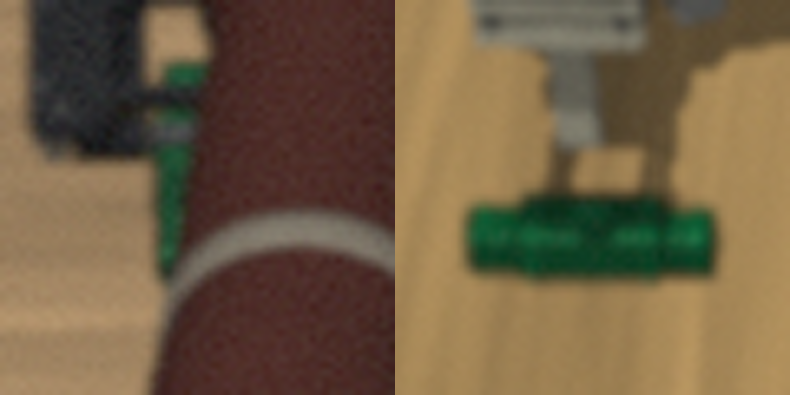

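The side view shows the near finger centred along the wax; going down.

```bash
python3 -m jog '[[[9.3,0,0,4,0,0,0],[9.3,0,0,7.5,0,0,0],[9.3,0,0,9.5,0,0,0],[9.3,0,0,10.4,0,0,0],[9.3,0,0,10.8,0,0,0],[9.3,0,0,10.8,0,0,0]]]'; python3 go.py .634,-.178,.005,1.59
```

```text
time_s: 2.95
eef_pos: [0.6341, -0.1762, 0.0085]
orientation: [-0.027, 3.14, -0.001]
force: [0.4, 0.5, -0.6]
grip_width: 0.093
finger_force: 0.0
t 2.95 p [ 0.6341 -0.1762  0.0085] psi 1.588 F [ 0.4  0.5 -0.6] w 0.093 ff 0.0
[ 0.01 -0.18  0.35] [-0.   0.1 -0.1]
```

```bash
python3 -m jog '[[[7,0,-0.1,0.2,0,0,0],[5,0,-0.1,0.2,0,0,0],[4,0,-0.1,0.2,0,0,0],[4,0,-0.1,0.2,0,0,0],[3,0,-0.1,0.2,0,0,0],[2.5,0,-0.1,0.2,0,0,0],[2,0,-0.1,0.2,0,0,0],[2,0,-0.1,0.2,0,0,0]]]' 22;python3 -m jog '[[[2,0,0,0,0,0,0],[2,0,0,0,0,0,0],[2,0,0,0,0,0,0]]]'
```

```text
time_s: 3.95
eef_pos: [0.6334, -0.1768, 0.0056]
orientation: [0.027, -3.141, -0.0]
force: [-1.1, 0.8, -0.2]
grip_width: 0.0331
finger_force: 22.0
time_s: 4.32
eef_pos: [0.6335, -0.177, 0.0056]
orientation: [0.027, -3.141, -0.0]
force: [0.0, 0.7, -0.2]
grip_width: 0.0337
finger_force: 22.0
```

```bash
python3 -m jog '[[[2,0,0,-0.5,0,0,0],[2,0,0,-1.5,0,0,0],[2,0,0,-4,0,0,0],[2,0,0,-7,0,0,0],[2,0,0,-10,0,0,0],[2,0,0,-13,0,0,0],[2,0,0,-14.5,0,0,0],[2,0,0,-14.5,0,0,0]]]'; python3 go.py .5645,.1175,.15,.285
```

```text
time_s: 5.32
eef_pos: [0.634, -0.1773, 0.1519]
orientation: [-0.027, 3.139, -0.001]
force: [-1.3, -0.7, -0.8]
grip_width: 0.0338
finger_force: 22.0
t 5.33 p [ 0.634  -0.1773  0.1519] psi 1.588 F [-1.3 -0.7 -0.8] w 0.0338 ff 22.0
[ 6.44 29.6   0.15] [ 0.   0.1 74.7]
```

```bash
python3 -m jog '[[[2,0.4,1.8,0,0,0,4],[2,1.2,5.2,0,0,0,12],[2,2,9,0,0,0,20],[2,2.8,13,0,0,0,29],[2,3.6,17,0,0,0,38],[2,4.4,20.5,0,0,0,47],[2,5.2,24,0,0,0,56],[2,5.8,27,0,0,0,64]]]'; python3 go.py .5645,.1175,.15,.285
```

```text
time_s: 6.32
eef_pos: [0.5692, 0.0935, 0.149]
orientation: [-1.645, -2.673, 0.003]
force: [0.9, -0.2, -1.5]
grip_width: 0.0338
finger_force: 22.0
t 6.33 p [0.5692 0.0935 0.149 ] psi 0.467 F [ 0.9 -0.2 -1.5] w 0.0338 ff 22.0
[ 2.36  0.66 -0.1 ] [-0.2 -0.  10.5]
```

```bash
python3 -m jog '[[[2,0.8,0.2,0,0,0,4],[2,1.7,0.5,0,0,0,8],[2,2.3,0.7,0,0,0,10.5],[2,2.3,0.7,1.5,0,0,10.5],[2,2.3,0.7,4,0,0,10.5],[2,2.3,0.7,6.5,0,0,10.5],[2,2.3,0.7,8.5,0,0,10.5],[2,2.3,0.7,8.5,0,0,10.5]]]'; python3 - <<'E'
from fit import *
snap('top','top2');snap('side','side2')
q=np.array([.5645,.1175,.285])
im=[]
for n in CI:
    p=np.load(n+'2.npz')['p'][...,::-1];o=proj(n,[[q[0],q[1],.03]])[0].astype(int)-[40,45];k=5
    a=cv2.resize(p[o[1]:o[1]+90,o[0]:o[0]+79],None,fx=k,fy=k,interpolation=cv2.INTER_CUBIC).copy()
    im.append(a)
cv2.imwrite('pics/v2.png',np.hstack(im))
E
python3 go.py .5645,.1175,.023,.285
```

```text
time_s: 7.32
eef_pos: [0.5642, 0.1146, 0.0627]
orientation: [-1.878, -2.514, 0.008]
force: [0.4, -0.5, -0.4]
grip_width: 0.0342
finger_force: 22.0
t 7.42 p [0.5663 0.115  0.0651] psi 0.288 F [ 0.1  0.7 -0.5] w 0.0338 ff 22.0
[ 0.29 -0.1   4.21] [-0.1  0.   0.1]
```

View pics/v2.png

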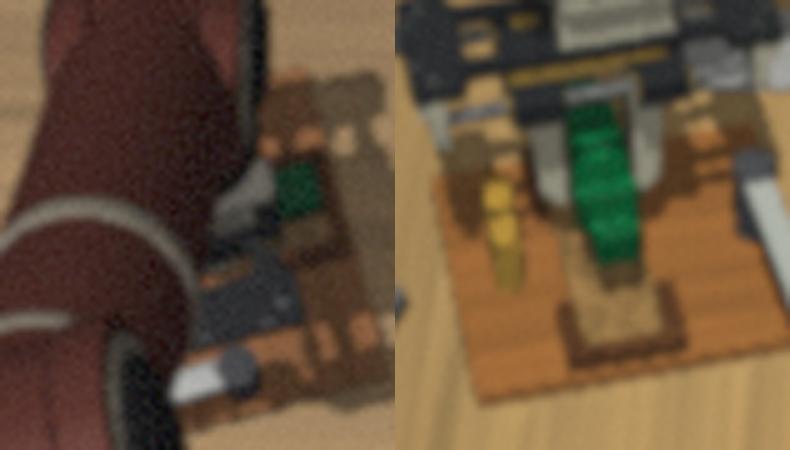

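```bash
python3 - <<'E'
from fit import *
q=np.array([.5650,.1148,.286-np.pi/2,.0588])   # wax at pose from TCP
for n in CI:
    m=masks(np.load(n+'2.npz')['p'])['green'];S=8
    c=proj(n,[[q[0],q[1],.07]])[0].astype(int);o=c-30
    M=cv2.resize(m[o[1]:o[1]+60,o[0]:o[0]+60].astype(np.float32),None,fx=S,fy=S)>.5
    # compare end region: scan shifts along carrier x (wax own y), x' rows beyond finger
    sgn=1 if n=='top' else -1
    e=[[sgn*x,y,z] for x in(.040,.059) for y in(-.013,.013) for z in(0,.026)]
    best=[]
    for dx in np.arange(-.008,.0081,.001):
      for dl in np.arange(-.008,.0081,.001):
        r=np.zeros(M.shape,np.uint8);w=np.zeros(M.shape,np.uint8)
        X=np.array(e)+[dl,dx,0];X2=np.array([[sgn*x,y,z] for x in(.042,.075) for y in(-.03,.03) for z in(0,.03)])
        for A,B in((X,r),(X2,w)): cv2.fillConvexPoly(B,cv2.convexHull(((proj(n,pose(q,A))-o+.5)*S-.5).astype(np.float32)).round().astype(int),1)
        best.append(((((r>0)^M)&(w>0)).sum(),dx,dl))
    best.sort();print(n,sgn,best[:3],'own y shift, own x shift')
E
```

```text
top 1 [(np.int64(1358), np.float64(-0.001), np.float64(0.002)), (np.int64(1360), np.float64(0.0), np.float64(0.002)), (np.int64(1365), np.float64(-0.003), np.float64(0.002))] own y shift, own x shift
side -1 [(np.int64(1010), np.float64(-0.001), np.float64(0.008)), (np.int64(1081), np.float64(0.0), np.float64(0.008)), (np.int64(1089), np.float64(-0.001), np.float64(0.006999999999999999))] own y shift, own x shift
```

```bash
python3 -m jog '[[[2,0.5,0,0.5,0,0,0],[2,0.5,0,1.5,0,0,0],[2,0.5,0,2.5,0,0,0],[2,0.5,0,3.2,0,0,0],[2,0.5,0,3.5,0,0,0],[2,0.5,0,3.7,0,0,0],[2,0.5,0,3.7,0,0,0]]]'; python3 go.py .5645,.1195,.0226,.285
```

```text
time_s: 8.3
eef_pos: [0.5653, 0.1204, 0.0287]
orientation: [1.88, 2.517, 0.0]
force: [0.2, -0.7, -0.7]
grip_width: 0.034
finger_force: 22.0
t 8.3 p [0.5653 0.1204 0.0287] psi 0.288 F [ 0.2 -0.7 -0.7] w 0.034 ff 22.0
[-0.06 -0.1   0.61] [0.  0.  0.2]
```

```bash
python3 -m jog '[[[2,0,0,0.2,0,0,0],[2,0,0,0.35,0,0,0],[2,0,0,0.5,0,0,0],[2,0,0,0.5,0,0,0]]]'; python3 go.py
```

```text
time_s: 8.8
eef_pos: [0.5651, 0.1203, 0.0235]
orientation: [-1.88, -2.517, 0.0]
force: [0.6, -0.0, -0.4]
grip_width: 0.034
finger_force: 22.0
t 8.8 p [0.5651 0.1203 0.0235] psi 0.288 F [ 0.6 -0.  -0.4] w 0.034 ff 22.0
```

```bash
python3 -m jog '[[[2,0,0,0.05,0,0,0],[2,0,0,0.1,0,0,0],[2,0,0,0.1,0,0,0]]]';python3 -m jog '[[[2,0,0,0.05,0,0,0],[2,0,0,0.05,0,0,0]]]'
```

```text
time_s: 9.18
eef_pos: [0.5651, 0.1204, 0.0226]
orientation: [1.88, 2.517, -0.0]
force: [1.0, 0.3, -1.0]
grip_width: 0.0341
finger_force: 22.0
time_s: 9.43
eef_pos: [0.5652, 0.1204, 0.0226]
orientation: [-1.88, -2.517, -0.0]
force: [-0.8, -0.0, 4.6]
grip_width: 0.0336
finger_force: 22.0
```

Touchdown at the height of the cork (4.6 N). I open only a little, because the catch is close, and then lift.

```bash
python3 -m jog '[[[3.6,0,0,0,0,0,0],[4,0,0,0,0,0,0],[4.4,0,0,0,0,0,0],[4.4,0,0,0,0,0,0],[4.4,0,0,-0.5,0,0,0],[4.4,0,0,-1.5,0,0,0],[4.4,0,0,-4,0,0,0],[4.4,0,0,-8,0,0,0]]]'; python3 -m jog '[[[4.4,0,0,-3,0,0,0],[4.4,0,0,-5,0,0,0],[4.4,0,0,-5,0,0,0]]]'; python3 go.py .4317,.242,.155,.332
```

```text
time_s: 10.42
eef_pos: [0.5644, 0.1203, 0.1027]
orientation: [-1.879, -2.516, 0.003]
force: [0.8, 0.6, 0.5]
grip_width: 0.0439
finger_force: 0.0
time_s: 10.8
eef_pos: [0.5664, 0.1205, 0.1544]
orientation: [1.878, 2.515, 0.006]
force: [-0.0, 0.4, -0.0]
grip_width: 0.0441
finger_force: 0.0
t 10.8 p [0.5664 0.1205 0.1544] psi 0.288 F [-0.   0.4 -0. ] w 0.0441 ff 0.0
[15.48 -9.47 -0.11] [ 0.3  0.  -2.5]
```

```bash
python3 -m jog '[[[5,3,-1.9,0,0,0,-1],[5,7,-4.3,0,0,0,-2],[5,11,-6.7,0,0,0,-2.5],[5,14,-8.6,0,0,0,-2.5],[5,15.5,-9.5,0,0,0,-2.5],[5,15.5,-9.5,0,0,0,-2.5]]]'; python3 - <<'E'
from fit import *
snap('top','top3');snap('side','side3')
print(waxfit('3',('side',),(.565,.12,.285-np.pi/2,.017)))
q=np.array([.5645,.1175,.285]);im=[]
for n in CI:
    p=np.load(n+'3.npz')['p'][...,::-1];o=proj(n,[[.53,.15,.03]])[0].astype(int)-[40,45];k=5
    im.append(cv2.resize(p[o[1]:o[1]+90,o[0]:o[0]+79],None,fx=k,fy=k,interpolation=cv2.INTER_CUBIC))
cv2.imwrite('pics/v3.png',np.hstack(im))
E
python3 go.py .4317,.242,.072,.332
```

```text
time_s: 11.55
eef_pos: [0.4296, 0.2424, 0.1518]
orientation: [-1.822, -2.559, 0.001]
force: [-0.2, -0.4, -0.1]
grip_width: 0.0502
finger_force: 0.0
(array([ 0.56505743,  0.11889243, -1.32563806,  0.01884546]), np.float64(0.4342145602905455))
t 11.65 p [0.4313 0.2408 0.1521] psi 0.33 F [-0.8  0.3  0.4] w 0.05 ff 0.0
[0.11 0.07 8.01] [ 0.   0.1 -0.1]
```

View pics/v3.png

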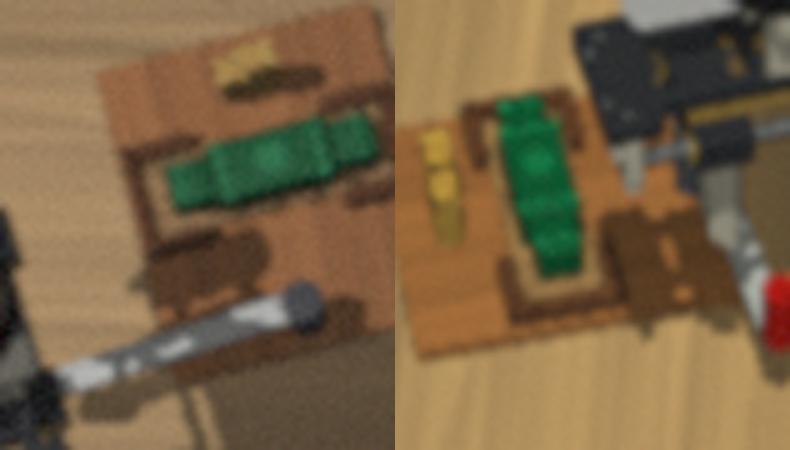

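The wax is flat in the recess with its boss up and the end rails clear. Next I lower the open fingers around the knob.

```bash
python3 -m jog '[[[5,0.1,0,2.5,0,0,0],[5,0.1,0,5,0,0,0],[5,0.1,0,7,0,0,0],[5,0.1,0,7.9,0,0,0],[4,0.1,0,7.9,0,0,0],[3,0.1,0,7.9,0,0,0],[2.6,0.1,0,7.9,0,0,0],[2.6,0.1,0,7.9,0,0,0]]]' 4; python3 - <<'E'
import numpy as np
H=np.array([.5645,.1175])+.085*np.array([-np.cos(.285),-np.sin(.285)])
import subprocess
a=[f"{H[0]+.155*np.cos(t):.4f},{H[1]+.155*np.sin(t):.4f},.073,{t-np.pi/2:.4f}" for t in .285+np.array([1.6,1.45,1.3,1.15,1.0,.85,.7,.55,.4,.25,.1,0])]
print(*a)
E
python3 go.py
```

```text
time_s: 12.65
eef_pos: [0.43, 0.2432, 0.0736]
orientation: [1.824, 2.557, 0.001]
force: [-1.1, -0.6, -0.2]
grip_width: 0.0264
finger_force: 0.0
0.4350,0.2410,.073,0.3142 0.4576,0.2465,.073,0.1642 0.4807,0.2486,.073,0.0142 0.5039,0.2472,.073,-0.1358 0.5266,0.2423,.073,-0.2858 0.5484,0.2341,.073,-0.4358 0.5686,0.2228,.073,-0.5858 0.5870,0.2085,.073,-0.7358 0.6030,0.1917,.073,-0.8858 0.6163,0.1726,.073,-1.0358 0.6266,0.1518,.073,-1.1858 0.6317,0.1372,.073,-1.2858
t 12.65 p [0.43   0.2432 0.0736] psi 0.332 F [-1.1 -0.6 -0.2] w 0.0264 ff 0.0
```

```bash
python3 -m jog '[[[1.5,0,0,0,0,0,0],[1.5,0,0,0,0,0,0],[1.5,0,0,0,0,0,0]]]' 4; python3 -m jog '[[[2.6,0,0,0,0,0,0],[2.6,0,0,0,0,0,0]]]'; python3 go.py 0.4350,0.2410,.073,0.3142 0.4576,0.2465,.073,0.1642 0.4807,0.2486,.073,0.0142 0.5039,0.2472,.073,-0.1358 0.5266,0.2423,.073,-0.2858 0.5484,0.2341,.073,-0.4358 
```

```text
time_s: 13.02
eef_pos: [0.43, 0.2433, 0.0734]
orientation: [1.824, 2.557, 0.001]
force: [0.1, 1.7, 2.4]
grip_width: 0.0199
finger_force: 4.0
time_s: 13.28
eef_pos: [0.4294, 0.2427, 0.073]
orientation: [-1.824, -2.557, 0.001]
force: [-0.4, -0.2, -0.3]
grip_width: 0.026
finger_force: 0.0
t 13.28 p [0.4294 0.2427 0.073 ] psi 0.331 F [-0.4 -0.2 -0.3] w 0.026 ff 0.0
[-0.34  0.47 -0.01] [-0.  0.  1.]
[-0.56  2.79 -0.01] [-0.   0.   9.6]
[-1.11  5.04 -0.01] [-0.   0.  18.2]
[-2.    7.19 -0.01] [-0.   0.  26.8]
[-3.2   9.17 -0.01] [-0.   0.  35.4]
[-4.690e+00  1.097e+01 -1.000e-02] [-0.  0. 44.]
```

Knob captured (width 20 mm). Swinging it along the arc.

```bash
python3 -m jog '[[[2.6,-0.1,0.8,0,0,0,2],[2.6,-0.5,2.8,0,0,0,9.6],[2.6,-1.1,5,0,0,0,18.2],[2.6,-2,7.2,0,0,0,26.8],[2.6,-3.2,9.2,0,0,0,35.4],[2.6,-4.7,11,0,0,0,44],[2.6,-4.7,11,0,0,0,44]]]'; python3 go.py 0.5484,0.2341,.073,-0.4358 0.5686,0.2228,.073,-0.5858 0.5870,0.2085,.073,-0.7358 0.6030,0.1917,.073,-0.8858 0.6163,0.1726,.073,-1.0358 0.6266,0.1518,.073,-1.1858
```

```text
time_s: 14.15
eef_pos: [0.5508, 0.2331, 0.0729]
orientation: [2.649, 1.685, 0.001]
force: [0.2, 0.1, -1.0]
grip_width: 0.026
finger_force: 0.0
t 14.15 p [0.5508 0.2331 0.0729] psi -0.437 F [ 0.2  0.1 -1. ] w 0.026 ff 0.0
[-0.01 -0.26 -0.01] [ 0.1  0.  -0.1]
[-0.18  2.05 -0.  ] [0.1 0.  8.5]
[-0.7   4.32  0.01] [ 0.1  0.  17.1]
[-1.54  6.49  0.01] [ 0.1  0.  25.7]
[-2.71  8.5   0.02] [ 0.1 -0.  34.3]
[-4.15 10.31  0.02] [ 0.1 -0.  42.9]
```

```bash
python3 -m jog '[[[2.6,-0.2,2,0,0,0,8.5],[2.6,-0.7,4.3,0,0,0,17.1],[2.6,-1.5,6.5,0,0,0,25.7],[2.6,-2.7,8.5,0,0,0,34.3],[2.6,-4.1,10.3,0,0,0,42.9],[2.6,-4.1,10.3,0,0,0,42.9]]]'; python3 -m jog '[[[1.5,0,0,0,0,0,0],[1.5,0,0,0,0,0,0],[1.5,0,0,0,0,0,0]]]' 4; python3 go.py 0.6266,0.1518,.073,-1.1858 0.6317,0.1372,.073,-1.2858 
```

```text
time_s: 14.9
eef_pos: [0.6248, 0.152, 0.073]
orientation: [3.082, 0.602, -0.001]
force: [0.2, 0.3, 0.5]
grip_width: 0.0263
finger_force: 0.0
time_s: 15.28
eef_pos: [0.6241, 0.155, 0.0728]
orientation: [-3.081, -0.605, 0.002]
force: [-1.1, 0.3, -1.4]
grip_width: 0.0196
finger_force: 4.0
t 15.28 p [0.6241 0.155  0.0728] psi -1.183 F [-1.1  0.3 -1.4] w 0.0196 ff 4.0
[ 0.11  0.39 -0.02] [-0.1  0.1  0.2]
[ 0.03  1.94 -0.02] [-0.1  0.1  5.9]
```

```bash
python3 -m jog '[[[1.5,0.1,0.5,0,0,0,2],[1.5,0.1,1,0,0,0,4],[1.5,0.1,1.3,0,0,0,5.9],[1.5,0.1,1.5,0,0,0,5.9],[1.5,0.1,1.5,0,0,0,5.9]]]'; python3 go.py 0.6317,0.1372,.073,-1.2858;  python3 -m jog '[[[1.5,0,0.1,0,0,0,0],[1.5,0,0.2,0,0,0,0],[1.5,0,0.3,0,0,0,0],[1.5,0,0.3,0,0,0,0]]]'; python3 go.py 0.6317,0.1372,.073,-1.2858
```

```text
time_s: 15.9
eef_pos: [0.6303, 0.1388, 0.0727]
orientation: [3.11, 0.439, -0.006]
force: [-4.8, -1.5, 1.2]
grip_width: 0.0199
finger_force: 4.0
t 15.9 p [0.6303 0.1388 0.0727] psi -1.29 F [-4.8 -1.5  1.2] w 0.0199 ff 4.0
[ 0.09  0.19 -0.03] [ 0.   0.2 -0.3]
time_s: 16.4
eef_pos: [0.6306, 0.1387, 0.0726]
orientation: [-3.107, -0.442, 0.006]
force: [-5.8, 1.4, 2.0]
grip_width: 0.0197
finger_force: 4.0
t 16.4 p [0.6306 0.1387 0.0726] psi -1.288 F [-5.8  1.4  2. ] w 0.0197 ff 4.0
[ 0.06  0.17 -0.04] [-0.2  0.2 -0.2]
```

```bash
python3 -m jog '[[[1.5,-0.15,0,0,0,0,0],[1.5,-0.15,0.1,0,0,0,0],[1.5,-0.15,0.2,0,0,0,0],[1.5,-0.15,0.2,0,0,0,0]]]' 15; python3 go.py;  python3 -m jog '[[[1.5,0,0.15,0,0,0,0],[1.5,0,0.3,0,0,0,0],[1.5,0,0.3,0,0,0,0]]]'; python3 go.py
```

```text
time_s: 16.9
eef_pos: [0.6306, 0.1386, 0.0727]
orientation: [-3.104, -0.444, 0.003]
force: [-3.7, 5.2, 1.4]
grip_width: 0.0199
finger_force: 15.0
t 16.9 p [0.6306 0.1386 0.0727] psi -1.286 F [-3.7  5.2  1.4] w 0.0199 ff 15.0
time_s: 17.27
eef_pos: [0.6306, 0.1386, 0.0726]
orientation: [-3.1, -0.447, 0.005]
force: [-6.3, 9.0, 2.3]
grip_width: 0.0198
finger_force: 15.0
t 17.27 p [0.6306 0.1386 0.0726] psi -1.284 F [-6.3  9.   2.3] w 0.0198 ff 15.0
```

```bash
python3 -m jog '[[[1.5,0,0.2,0,0,0,0],[1.5,0,0.4,0,0,0,0],[1.5,0,0.4,0,0,0,0]]]'; python3 go.py;  python3 -m jog '[[[1.5,0.15,-0.8,0,0,0,0],[2.5,0.15,-1,0,0,0,0],[4,0.15,-1,0,0,0,0],[4,0.15,-1,0,0,0,0],[4,0.15,-1,-1.5,0,0,0],[4,0.15,-1,-5,0,0,0],[4,0.15,-1,-10,0,0,0],[4,0.15,-1,-13,0,0,0]]]'; python3 go.py
```

```text
time_s: 17.65
eef_pos: [0.6307, 0.1386, 0.0726]
orientation: [-3.093, -0.45, 0.008]
force: [-8.2, 13.1, 3.4]
grip_width: 0.0193
finger_force: 15.0
t 17.65 p [0.6307 0.1386 0.0726] psi -1.282 F [-8.2 13.1  3.4] w 0.0193 ff 15.0
time_s: 18.65
eef_pos: [0.6337, 0.1372, 0.2073]
orientation: [3.11, 0.441, 0.008]
force: [0.1, -0.8, 0.5]
grip_width: 0.0401
finger_force: 0.0
t 18.65 p [0.6337 0.1372 0.2073] psi -1.289 F [ 0.1 -0.8  0.5] w 0.0401 ff 0.0
```

Now I move the tool away towards the robot's right, out of both views, and look.

```bash
python3 -m jog '[[[4,0,4,-1,0,0,0],[4,0,9,-1,0,0,0],[4,0,14,-1,0,0,0],[4,0,19,-1,0,0,0],[4,0,24,-1,0,0,0],[4,0,29,-1,0,0,0],[4,0,33,-1,0,0,0],[4,0,33,-1,0,0,0]]]'; python3 - <<'E'
from fit import *
snap('top','top4');snap('side','side4')
q=np.array([.5645,.1175,.285]);im=[]
for n in CI:
    p=np.load(n+'4.npz')['p'][...,::-1];o=proj(n,[[.56,.12,.03]])[0].astype(int)-[40,45];k=5
    im.append(cv2.resize(p[o[1]:o[1]+90,o[0]:o[0]+79],None,fx=k,fy=k,interpolation=cv2.INTER_CUBIC))
cv2.imwrite('pics/v4.png',np.hstack(im))
# knob
p=np.load('side4.npz')['p'];m=masks(p)['red'];c=proj('side',[[.631,.138,.084]])[0].astype(int);w=np.zeros_like(m);w[c[1]-15:c[1]+15,c[0]-15:c[0]+15]=1;v,u=np.nonzero(m&w);print('side red',u.mean(),v.mean(),len(u))
g=lambda t:proj('side',[[.4829+.155*np.cos(.285+t),.0936+.155*np.sin(.285+t),.083]])[0]
for t in(-.05,0,.05,.1):print(t,g(t))
E
python3 go.py
```

```text
time_s: 19.65
eef_pos: [0.7229, -0.1852, 0.214]
orientation: [3.107, 0.43, -0.001]
force: [0.3, 0.1, -0.3]
grip_width: 0.0399
finger_force: 0.0
side red 261.07142857142856 266.10714285714283 56
-0.05 [260.91569784 263.5354748 ]
0 [261.31844948 265.67510629]
0.05 [261.87096845 267.80359268]
0.1 [262.57334876 269.91519659]
t 19.75 p [ 0.7243 -0.179   0.2139] psi -1.289 F [-0.2  0.5 -0.1] w 0.0399 ff 0.0
```

View pics/v4.png

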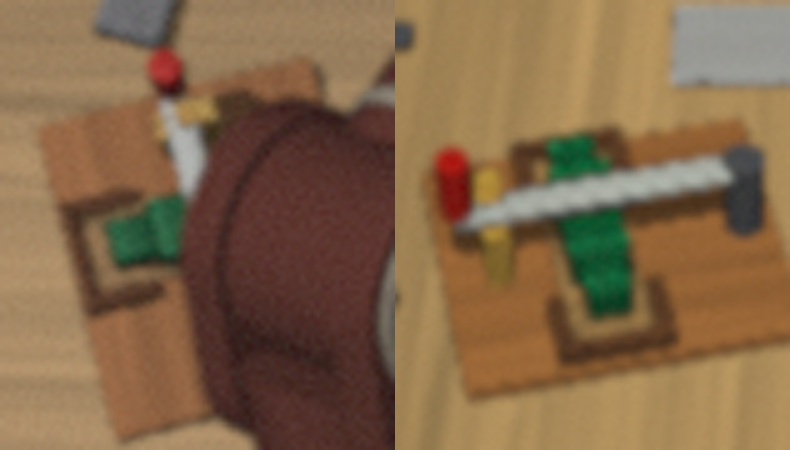

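The knob angle measured from the side view is about 0.01 rad, the arm sits against the catch's back wall, and it met a firm stop of about 15 N there. The wax is flat under the arm.

```bash
python3 -c "
from station import finish_job
print(finish_job())"
```

```text
the job is handed in; nothing more can be done
None
```

I handed the job in at about 20 s: the green wax lies flat and right way up in the recess, and the retaining arm is swung over it until it stopped firmly in the brass catch, within about 0.01 rad of closed by the side camera; no verdict came back.

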